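# Set the ratchet fork of a drying rack and lay its bar

### The job

Make the drying rack ready: pull the fork of its ratchet column straight up, counting the clicks, until it catches on the notch where it stands level with the fork of the plain post, and let go of it; the ratchet does not come back down, so do not go a click too far. Then lay the wooden bar in both forks, centred between them, and let go of it there. Leave the glue bottles, the cup and the palette knife where they are.

Things in the scene. Friction and masses are not known exactly. Their poses are not given: they have to be found in the camera images.
- rack: Drying rack, fixed: plywood board 230 x 100 x 16 mm with two uprights 140 mm apart. Origin: centre of the board's underside, on the table; x along the board from the plain post (x = -70 mm, smooth steel rod, 20 mm thick) to the ratchet column (x = +70 mm, steel with cone-shaped teeth, 27 mm thick, rising out of a grey block 40 x 40 mm, 86 mm high). Each carries an aluminium fork. z up.
- fixed_fork (a point): Centre of the groove floor of the plain post's fork, 195 mm above the table. A fork: block 30 mm (rack x) by 46 mm (rack y) by 20 mm high under the groove, with a 10 mm thick horn at each y side rising 23 mm over the groove floor, rounded on top. The groove is 26 mm wide and runs along rack x. The fork's outer y faces are flat, 46 mm apart, 43 mm high: grip there.
- ratchet_fork (a point): Centre of the groove floor of the ratchet column's fork (same shape and heading as the other); rises with the column: 135 mm above the table at joint value 0. The spring pawl, a dark steel block 22 x 14 mm, lies on the grey block on the side away from the plain post, its top 100 mm above the table.
- column (a joint): Height of the ratchet column in m, up positive. It rests only on notches 10 mm apart: 0, 0.010, 0.020 up to 0.080; the forks are level at 0.060. It starts on one of the notches 0 to 0.030. A notch catches about 1 mm above its value; let go between notches, the column sinks to the one below. Lifting takes 3 to 12 N, most before a click. It cannot be lowered past a caught notch.
- bar: Round wooden bar (dowel), 20 mm in diameter, 200 mm long, about 50 g, lying loose on the table, where it can roll. Origin: its centre; x along its length. Lying in the forks, its axis is 10 mm above the groove floors.
- glue_a: White glue bottle with a blue cap, 44 mm in diameter, 150 mm tall, loose; origin at the centre of its foot. Bystander.
- glue_b: White glue bottle with a white cap, 44 mm in diameter, 130 mm tall, loose; origin at the centre of its foot. Bystander.
- cup: Paper cup, rim 76 mm in diameter, 95 mm tall, loose; origin at the centre of its foot. Bystander.
- palette_knife: Palette knife with a wooden handle, 190 mm long, lying flat, loose; x along it. Bystander.
Mind the look-alikes: they are no part of the job. Of the things like the bar, leave any that is white; of the rest the smaller one is meant. There is more than one size of the rack; the one meant has the size given above.

How it is judged (in metres and radians):
On the way:
1. the ratchet column rests on the notch that makes the forks level, and the fingers have let go of it (value of joint column between 0.0565 and 0.0635 m and velocity of joint column between -0.01 and 0.01 m/s and contact force between the fingers and rack below 0.3 N), for 0.2 s.
At the end, for the whole second after the job is handed in: Column at rest on the level notch (0.060 m, within 3.5 mm); bar still in both forks: centre within 20 mm of midway along the rack and 8 mm of its middle line, axis 205 mm above the table within 5 mm, along the rack within 0.05 rad (value of joint column between 0.0565 and 0.0635 m and velocity of joint column below 0.01 m/s and angle between the x axis of bar and the x axis of rack, either way round below 0.05 rad and x of bar in the frame of rack between -0.02 and 0.02 m and y of bar in the frame of rack between -0.008 and 0.008 m and z of bar in the frame of rack between 0.2 and 0.21 m and linear speed of bar below 0.02 m/s); the robot touches nothing.
It fails at once if a bystander (glue bottle, cup or palette knife) is shifted by more than 30 mm (distance of any of glue_a, glue_b, cup, palette_knife from where it was at the start of the episode above 0.03 m).
It also fails if it takes over 56 s, if anything falls off the work surface, if the arm or the gripper's body presses on something with over 40 N, if the wrist force passes 120 N, or if a joint passes its speed limit or range.

### The arm

A 6-joint arm with a two-finger parallel gripper is mounted at the origin on the work surface. World frame = base frame: x ahead of the robot, y to its left, z up, the work surface at z = 0. Lengths are in m, angles in degrees, forces in N, time in s.
With the tool pointing down it reaches from about 0.3 to 0.85 m from the base axis. Payload 5.4 kg.
Tool frame: the origin (TCP) lies at the very end of the fingers, on their centre line; the grasp point (between the pads) lies 19 mm behind it; z points along the fingers, y is the line along which they close (so a half turn about z gives the same grasp; the last joint's range is limited). The gripper opens to 85 mm and grips with 20 to 120 N. Pads are 22 mm wide; open, the fingers measure 114 mm over their backs; the gripper's body (76 mm by 85 mm) begins 54 mm behind the grasp point. The pads swing forward as they close: fully open they stand 13 mm farther back than shut.
Start: joints at [-85.434, 9.076, 91.501, -0, 79.423, -12.038], TCP at [0.164, -0.551, 0.231] pointing down, gripper open.
Joint ranges: [-166.64, 166.64], [-54.1, 131.32], [10.49, 154.53], [-73.88, 253.88], [9.74, 151.15], [-171.62, 171.62]. Speed limits (degrees/s): [147.25, 147.25, 180, 180, 180, 180].

### API

Orientations are given as a 3x3 rotation matrix whose columns are the frame's x, y, z axes.
In Python, from cell import * gives the robot as it stands. The module is installed in compiled form; this text tells all that it offers.
- The arm moves only by the tool servo_tool, never from a script. Its argument "deltas" is one flat list of numbers, 7 for each row, row after row: the turn, a rotation vector about the world's x, y, z in degrees, then the shift along the world's x, y, z in mm, then the gripper's target within -1 to 1 (fully open at 1, half-way at 0, shut at -1). A call has exactly 8 rows; each row is the pose to reach, as a shift and turn from the pose commanded when the call began; what a row does not reach only later rows make up. A row lasts 1/10 s, in which the tool goes at most 50 mm and 8.59 degrees, less where a joint would pass 70% of its speed; a pose out of reach is approached as far as the arm can. A call with a gripper value outside its range is refused whole. The fingers move at their own pace and stop on an object; "force" is the grip in N (left out, the last holds). Time passes only in rows, so rows that repeat a pose let the fingers close, or fill a call up. It gives the time, the measured TCP pose, the force, the opening and the grip force at its end, in the units of the state.
- sense(): the state, without advancing time (a new reading comes with each control period).
- camera(name): name is "scene" or "side" or "wrist"; returns (picture, depth): 400x640x3 uint8, red, green, blue; 400x640 float32, m along the optical axis (not along the pixel's ray), 0 where there is no reading.
- get_calibration(name): a dict with "vertical_fov" (degrees; the focal length in pixels is half the picture's height over the tangent of half this angle, whatever the lens; pixels are square), "cx", "cy" (the principal point, pixels), "T" (4x4, takes a point from camera to world coordinates). Camera axes: x right, y up, looking along -z (the intrinsics and any distortion apply to the point x, -y, -z); pixel columns grow to the right and rows downward; lengths in m; the calibration is good to about 2 mm. The wrist camera is an equidistant fisheye: a pixel r from the principal point sees the ray r / f radians off the axis. A picture is of the moment at which its call begins: read the wrist's pose just before it. get_calibration takes no time and is no camera call; for the wrist camera it gives the pose at the moment of the call.
- close_job(): hands the job in; it is judged then, once.
Trained networks look in the newest picture that a camera, given by its name, has taken for a name from the list of things; names that differ only in an ending like _2 or _b are one class to them, and where a whole thing is asked for, a point or a joint stands for the part that bears it (a point fixed in the world has none). Each returns a list of dicts, best first, with "confidence" (0 to 1); they miss things now and then, are a little off and sometimes report something else, mostly with a low value. They report only what shows in the picture. A call takes as long as a camera call. They do not tell look-alikes from the thing itself.
- regions_of(camera, query): "region" (400x640 bool, what is visible of it) and "at" ([column, row] in pixels, amid what is visible of it).
The state is a dict: "clock": time; "qpos": joint angles; "qd": joint speeds; "joint_torque": joint torques, N m; "eef_pos": TCP position; "tool_rot": TCP orientation; "contact_force": force on the tool from outside, world axes, zero at the start; "ft_torque": the same for the moment, N m; "grip_width": finger opening in m; "grip_force": force on a finger pad.
Only numpy, scipy, OpenCV 4.12 (cv2) and the standard library are available. Lean on these libraries where they do the work, as an engineer would, in place of code of your own. Each camera call takes 0.05 s, during which the arm holds its last target. There are 200 camera calls.

## Working session

There is one attempt and no reset: what is moved stays moved. The work goes in short steps, Python scripts to look and compute and a tool call to move; the robot and the scene stay as the last step left them, time stands still between calls to the robot, and variables do not carry over. Pictures are saved under pics/ and viewed, at most 10 in all, crops included, and the job is handed in when it is done.

Besides the shell and the picture viewer there is one more tool, called after "Call:" as name(argument=value, ...), one argument or row to a line, values as JSON. servo_tool: Moves the arm, as the interface text tells. Its arguments: {"type":"object","properties":{"deltas":{"type":"array","items":{"type":"number"}},"force":{"type":"number"}},"required":["deltas"]}

```bash
mkdir -p pics
cat > h.py <<'E'
from cell import *
import numpy as np, cv2
def pts(name,depth,mask=None):
    c=get_calibration(name);h,w=depth.shape
    f=h/2/np.tan(np.radians(c["vertical_fov"]/2))
    v,u=np.nonzero((depth>0)&(mask if mask is not None else True))
    d=depth[v,u];x=(u-c["cx"])/f;y=(v-c["cy"])/f
    if name=="wrist":
        r=np.hypot(x,y);k=np.tan(r)/np.maximum(r,1e-9);x=x*k;y=y*k
    P=np.c_[x*d,-y*d,-d,np.ones(len(d))]@np.array(c["T"]).T
    return P[:,:3],u,v
def save(n,img): cv2.imwrite("pics/"+n+".png",cv2.cvtColor(img,cv2.COLOR_RGB2BGR))
E
python3 - <<'E'
from h import *
print(sense()["clock"])
ims=[]
for n in("scene","side"):
    p,d=camera(n);save(n,p);np.save(n+"_d.npy",d)
    print(n,get_calibration(n)["T"][:3],)
    for q in("rack","bar","ratchet_fork","fixed_fork"):
        for r in regions_of(n,q)[:4]:
            m=r["region"];P,u,v=pts(n,d,m)
            print(n,q,round(r["confidence"],2),r["at"],m.sum(),np.median(P,0).round(3),np.percentile(P,3,0).round(3),np.percentile(P,97,0).round(3))
E
```

```text
0.0
scene [[ 0.66867344 -0.4213928   0.61262055  1.31732232]
 [ 0.74319085  0.35294331 -0.56841744 -0.80640967]
 [ 0.02330669  0.83537963  0.54917909  0.8299837 ]]
scene rack 0.82 [174.9, 298.8] 2463 [ 0.552 -0.536  0.013] [ 0.472 -0.602  0.002] [ 0.598 -0.463  0.148]
scene rack 0.71 [311.5, 229.1] 2337 [ 0.603 -0.157  0.019] [ 0.472 -0.209  0.01 ] [ 0.652 -0.048  0.195]
scene rack 0.27 [313.4, 212.9] 352 [ 0.616 -0.168  0.151] [ 0.593 -0.187  0.103] [ 0.632 -0.147  0.178]
scene bar 0.95 [330.9, 158.9] 398 [0.278 0.23  0.021] [0.149 0.218 0.004] [0.404 0.247 0.029]
scene bar 0.7 [225.8, 210.1] 344 [ 0.288 -0.243  0.016] [ 0.187 -0.284 -0.   ] [ 0.365 -0.212  0.021]
scene bar 0.49 [378.5, 192.0] 222 [0.531 0.201 0.017] [ 0.46   0.141 -0.001] [0.595 0.276 0.022]
scene ratchet_fork 0.73 [313.2, 213.2] 395 [ 0.613 -0.167  0.15 ] [ 0.465 -0.188  0.002] [0.632 0.003 0.178]
scene ratchet_fork 0.59 [161.5, 292.1] 253 [ 0.568 -0.572  0.099] [ 0.549 -0.588  0.076] [ 0.582 -0.554  0.115]
scene ratchet_fork 0.49 [215.3, 233.9] 723 [ 0.437 -0.362  0.069] [ 0.325 -0.377 -0.001] [ 0.447 -0.322  0.1
[... 509 characters left out ...]
, 212.7] 3086 [ 0.553 -0.104  0.017] [ 0.465 -0.182  0.003] [ 0.652 -0.027  0.208]
side bar 0.76 [422.9, 351.7] 1658 [0.267 0.243 0.024] [0.146 0.227 0.009] [0.396 0.255 0.028]
side bar 0.73 [308.1, 328.4] 751 [0.518 0.222 0.017] [0.454 0.148 0.003] [0.59  0.284 0.021]
side bar 0.54 [395.7, 199.8] 280 [ 0.3   -0.232  0.016] [ 0.237 -0.259  0.001] [ 0.365 -0.206  0.021]
side ratchet_fork 0.77 [294.2, 178.5] 352 [ 0.607 -0.154  0.153] [ 0.587 -0.179  0.096] [ 0.633 -0.137  0.177]
side fixed_fork 0.74 [329.7, 139.6] 796 [ 0.527 -0.51   0.014] [ 0.472 -0.575  0.004] [ 0.587 -0.456  0.145]
side fixed_fork 0.7 [313.1, 217.1] 3075 [ 0.551 -0.102  0.017] [ 0.465 -0.178  0.005] [ 0.645 -0.026  0.209]
```

View pics/scene.png

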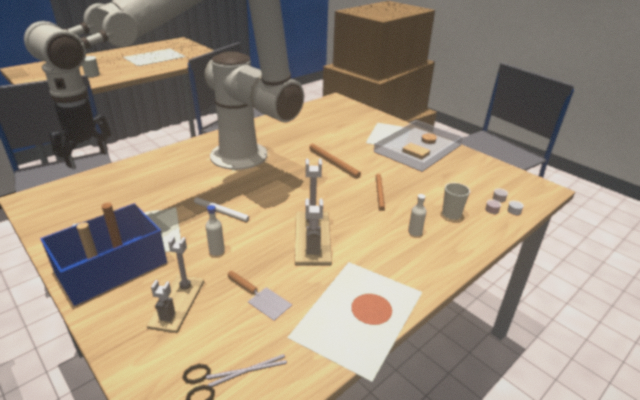

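View pics/side.png

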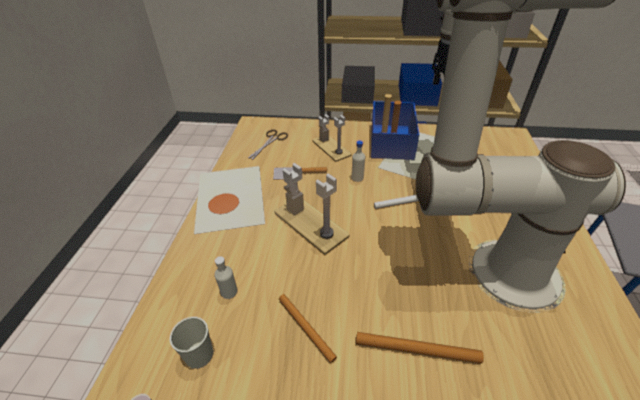

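The scene view shows the meant rack at (312,230), with the ratchet fork in front at (313,213) and the plain post behind. The small rack is at (175,295). The small brown bar is at (380,190), the bigger one at (335,160) and the white one at (225,210). glue_a is at (215,235), glue_b at (417,217) and the cup at (455,200). The side view agrees.

Run:
```python
from h import *
for n in("scene","side"):
    d=np.load(n+"_d.npy");P,u,v=pts(n,d)
    near=np.hypot(P[:,0]-.56,P[:,1]+.11)<.17
    b=near&(abs(P[:,2]-.016)<.006)
    import cv2
    im=cv2.cvtColor(cv2.imread("pics/%s.png"%n),cv2.COLOR_BGR2RGB)
    for r in (camera(n) and regions_of(n,"rack"))[:3]:
        Q,_,_=pts(n,d,r["region"]); 
        if np.hypot(*(np.median(Q,0)[:2]-[.57,-.12]))>.12: continue
        q=Q[(abs(Q[:,2]-.016)<.005)][:,:2].astype(np.float32); print(n,"board",cv2.minAreaRect(q*1000))
    T=P[near&(P[:,2]>.12)&(P[:,2]<.25)]
    # clusters of fork points
    for c in([.61,-.16],[.5,-.05]):
        s=T[np.hypot(T[:,0]-c[0],T[:,1]-c[1])<.05]
        zt=np.percentile(s[:,2],97); s2=s[s[:,2]>zt-.04]
        print(n,"fork",c,len(s),"ztop",zt.round(4),"xy",s2.mean(0).round(4),cv2.minAreaRect((s2[:,:2]*1000).astype(np.float32)))
        tp=s[s[:,2]>zt-.006];print("  top pts",tp[:,:].round(3)[::max(1,len(tp)//8)].tolist())
    for r in regions_of(n,"bar"):
        Q,_,_=pts(n,d,r["region"])
        if np.hypot(*(np.median(Q,0)[:2]-[.525,.21]))>.05: continue
        q=Q[(Q[:,2]>.014)][:,:2].astype(np.float32); print(n,"bar top",cv2.minAreaRect(q*1000),np.percentile(Q[:,2],95),np.percentile(Q,[1,99],0).round(3).tolist())
    for k in("glue_a","cup","palette_knife"):
        for r in regions_of(n,k)[:3]:
            Q,_,_=pts(n,d,r["region"]); print(n,k,round(r["confidence"],2),np.median(Q,0).round(3),np.percentile(Q,[5,95],0).round(3).tolist())
```

```text
scene board ((556.3886108398438, -117.8335952758789), (99.64334869384766, 234.20013427734375), 49.241851806640625)
scene fork [0.61, -0.16] 319 ztop 0.1784 xy [ 0.6146 -0.1678  0.1588] ((609.6187744140625, -163.2064666748047), (44.204769134521484, 35.88888168334961), 49.440921783447266)
  top pts [[0.583, -0.166, 0.176], [0.608, -0.144, 0.176], [0.612, -0.147, 0.176], [0.619, -0.15, 0.178], [0.624, -0.155, 0.18], [0.624, -0.155, 0.177], [0.63, -0.16, 0.179], [0.63, -0.16, 0.176], [0.632, -0.158, 0.173]]
scene fork [0.5, -0.05] 345 ztop 0.2172 xy [ 0.5091 -0.0773  0.1977] ((503.16741943359375, -71.89239501953125), (44.77176284790039, 39.28601837158203), 49.46699142456055)
  top pts [[0.476, -0.074, 0.216], [0.508, -0.054, 0.219], [0.502, -0.053, 0.213], [0.493, -0.082, 0.216], [0.494, -0.087, 0.216], [0.499, -0.094, 0.217], [0.503, -0.098, 0.217], [0.5, -0.099, 0.213]]
scene bar top ((524.8887329101562, 209.60336303710938), (18.308921813964844, 198.54672241210938), 44.6537971496582) 0.02175493313116596 [[0.457, 0.138, -0.0], [0.598, 0.275, 0.023]]
scene glue_a 0.63 [ 0.437 -0.363  0.0
[... 1320 characters left out ...]
r top ((524.3073120117188, 213.11932373046875), (19.559383392333984, 201.60604858398438), 45.23817443847656) 0.020639466223318893 [[0.451, 0.143, -0.001], [0.595, 0.286, 0.022]]
side glue_a 0.92 [ 0.426 -0.341  0.073] [[0.408, -0.355, 0.007], [0.445, -0.333, 0.145]]
side glue_a 0.77 [0.723 0.149 0.072] [[0.71, 0.134, 0.01], [0.74, 0.158, 0.128]]
side cup 0.86 [0.752 0.297 0.059] [[0.714, 0.267, 0.006], [0.781, 0.334, 0.094]]
side cup 0.69 [ 0.427 -0.341  0.07 ] [[0.408, -0.359, 0.004], [0.445, -0.333, 0.146]]
side palette_knife 0.69 [ 0.663 -0.369  0.005] [[0.544, -0.385, 0.001], [0.717, -0.332, 0.019]]
side palette_knife 0.3 [0.751 0.296 0.059] [[0.714, 0.268, 0.008], [0.781, 0.334, 0.094]]
```

Run:
```python
from h import *
s=sense();print(s["clock"],s["tool_rot"],s["eef_pos"],s["grip_width"])
y=np.array(s["tool_rot"])[:,1];a=np.degrees(np.arctan2(y[1],y[0]));print("y yaw",a,"turn to 49.2:",[(49.2-a+k*180) for k in(-1,0,1)])
```

```text
1.1 [[ 9.58304709e-01  2.85748285e-01 -4.17896348e-05]
 [ 2.85748285e-01 -9.58304710e-01  8.34928107e-06]
 [-3.76614112e-05 -1.99424719e-05 -9.99999999e-01]] [ 0.16427419 -0.55102313  0.23129803] 0.08516585213658077
y yaw -73.39641765760894 turn to 49.2: [np.float64(-57.40358234239106), np.float64(122.59641765760894), np.float64(302.5964176576089)]
```

Call:
servo_tool(
  deltas=[0,0,7.5,20,18,40,1,0,0,15,45,40,69,1,0,0,23,75,65,69,1,0,0,31,105,90,69,1,0,0,39,135,115,69,1,0,0,47,165,145,69,1,0,0,54,195,170,69,1,0,0,61.3,223,194.5,69,1],
  force=60,
)

```text
clock: 1.9
eef_pos: [0.3885, -0.3552, 0.3005]
tool_rot: [[0.204, 0.979, 0.0], [0.979, -0.204, -0.0], [-0.0, 0.0, -1.0]]
contact_force: [-0.0, 0.1, 0.0]
grip_width: 0.0856
grip_force: 0.0
```

Call:
servo_tool(
  deltas=[0,0,8,28,24,0,1,0,0,16,56,49,0,1,0,0,24,84,73,0,1,0,0,32,112,98,0,1,0,0,40,140,122,0,1,0,0,48,168,147,0,1,0,0,55,196,171,0,1,0,0,61.3,223,194.5,0,1],
)

```text
clock: 2.7
eef_pos: [0.6114, -0.1608, 0.3003]
tool_rot: [[-0.76, 0.65, 0.0], [0.65, 0.76, -0.0], [-0.0, -0.0, -1.0]]
contact_force: [-0.3, 0.1, -0.3]
grip_width: 0.0855
grip_force: 0.0
```

Check from near with the wrist camera.

Run:
```python
from h import *
R=np.array([[.757,.653],[-.653,.757]]) # cols: rack x,y
p,d=camera("wrist");P,u,v=pts("wrist",d);save("w1",p)
o=np.array([.5565,-.1165])
L=(P[:,:2]-o)@R
for nm,x0 in(("ratchet",.07),("plain",-.07)):
    m=(abs(L[:,0]-x0)<.04)&(abs(L[:,1])<.05)&(P[:,2]>.12)&(P[:,2]<.24)
    z=P[m,2];l=L[m];print(nm,m.sum(),"ztop",np.percentile(z,98).round(4))
    t=np.percentile(z,98)
    k=z>t-.008
    if k.sum()>10: print(" horn ext",np.percentile(l[k],[2,98],0).round(4).tolist(),cv2.minAreaRect((P[m][k][:,:2]*1000).astype(np.float32)))
    k2=(abs(l[:,1])<.008)&(abs(l[:,0]-x0)<.012);print(" floor",np.median(z[k2]) if k2.any() else None)
```

```text
ratchet 1879 ztop 0.1783
 horn ext [[0.0536, -0.0152], [0.0826, 0.0298]] ((613.1422729492188, -155.62637329101562), (46.12049865722656, 29.9881649017334), 49.933353424072266)
 floor 0.1548534785304606
plain 2754 ztop 0.2185
 horn ext [[-0.0853, -0.0168], [-0.0564, 0.0278]] ((505.90301513671875, -65.86720275878906), (45.942317962646484, 30.42798614501953), 49.64442443847656)
 floor 0.19479356970396342
```

View pics/w1.png

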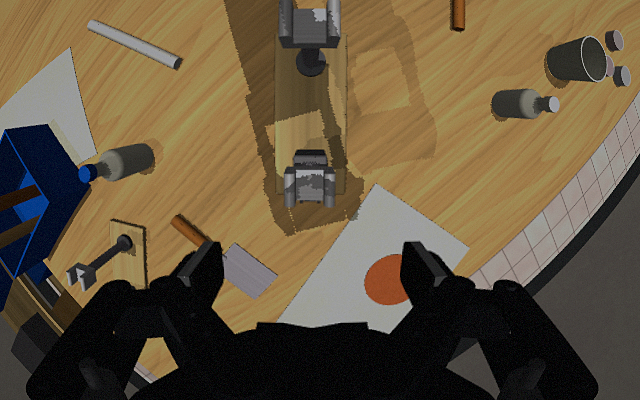

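The wrist view shows the ratchet fork at (311,185) centred between the fingers (columns 222 to 402), with the plain fork at (309,25). The groove floor is at 0.155, so the column stands at 0.020 and needs four clicks.

Call:
servo_tool(
  deltas=[0,0,0,-1,0,-30,1,0,0,0,-1,0,-70,1,0,0,0,-1,0,-110,1,0,0,0,-1,0,-140,1,0,0,0,-1,0,-157,1,0,0,0,-1,0,-157,1,0,0,0,-1,0,-157,0.3,0,0,0,-1,0,-157,0.3],
)

```text
clock: 3.55
eef_pos: [0.6104, -0.1626, 0.1454]
tool_rot: [[-0.757, 0.653, 0.003], [0.653, 0.757, -0.001], [-0.003, 0.001, -1.0]]
contact_force: [0.4, -0.1, 0.3]
grip_width: 0.0591
grip_force: 0.0
```

Run:
```python
from h import *
s=sense();print(s["contact_force"],s["grip_width"],s["grip_force"],s["eef_pos"])
c=get_calibration("wrist");print(c["cx"],c["cy"])
p,d=camera("wrist");save("w2",p)
```

```text
[ 0.39725142 -0.09670024  0.29631472] 0.05914937383129552 0.0 [ 0.61043383 -0.16255484  0.1453594 ]
311.6562338042721 196.98935362352904
```

View pics/w2.png

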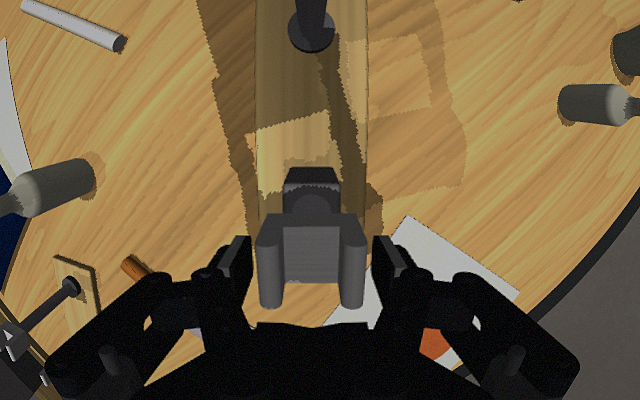

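The fork sits centred between the fingers (horns at 257 to 366, fingers at 252 to 372), so I close the gripper.

Call:
servo_tool(
  deltas=[0,0,0,0,0,0,-0.1,0,0,0,0,0,0,-0.2,0,0,0,0,0,0,-0.4,0,0,0,0,0,0,-0.6,0,0,0,0,0,0,-0.6,0,0,0,0,0,0,-0.6,0,0,0,0,0,0,-0.6,0,0,0,0,0,0,-0.6],
)

```text
clock: 4.4
eef_pos: [0.6101, -0.1626, 0.1453]
tool_rot: [[-0.757, 0.653, 0.002], [0.653, 0.757, -0.002], [-0.003, 0.0, -1.0]]
contact_force: [-1.5, -0.6, 5.9]
grip_width: 0.0453
grip_force: 60.9
```

Call:
servo_tool(
  deltas=[0,0,0,0,0,3,-0.6,0,0,0,0,0,6,-0.6,0,0,0,0,0,9,-0.6,0,0,0,0,0,11,-0.6,0,0,0,0,0,13,-0.6,0,0,0,0,0,15,-0.6,0,0,0,0,0,15,-0.6,0,0,0,0,0,15,-0.6],
)

```text
clock: 5.2
eef_pos: [0.61, -0.1626, 0.158]
tool_rot: [[-0.757, 0.653, 0.002], [0.653, 0.757, -0.001], [-0.002, 0.0, -1.0]]
contact_force: [4.5, -3.4, -4.8]
grip_width: 0.0453
grip_force: 62.8
```

Run:
```python
from h import *
s=sense();print(s["contact_force"],s["grip_width"],s["grip_force"],s["eef_pos"])
```

```text
[ 4.48843482 -3.42101859 -4.80869621] 0.04526838229274431 62.79964808374643 [ 0.60995713 -0.16261086  0.15798363]
```

Call:
servo_tool(
  deltas=[0,0,0,0,0,3,-0.6,0,0,0,0,0,6,-0.6,0,0,0,0,0,9,-0.6,0,0,0,0,0,12,-0.6,0,0,0,0,0,15,-0.6,0,0,0,0,0,17,-0.6,0,0,0,0,0,17,-0.6,0,0,0,0,0,17,-0.6],
)

```text
clock: 6.0
eef_pos: [0.61, -0.1626, 0.1755]
tool_rot: [[-0.757, 0.653, 0.002], [0.653, 0.757, -0.001], [-0.002, 0.0, -1.0]]
contact_force: [3.7, -2.9, -1.8]
grip_width: 0.0449
grip_force: 63.4
```

```bash
cat > f.py <<'E'
from h import *
R=np.array([[.757,.653],[-.653,.757]]);o=np.array([.5565,-.1165])
s=sense();print(s["clock"],np.round(s["contact_force"],1),s["grip_width"],s["eef_pos"])
for n in("wrist","side","scene"):
    p,d=camera(n);P,u,v=pts(n,d);L=(P[:,:2]-o)@R
    for x0 in(.07,-.07):
        m=(abs(L[:,0]-x0)<.012)&(abs(L[:,1]-(.005 if n=="wrist" else 0))<.008)&(P[:,2]>.12)&(P[:,2]<.25)
        print(n,x0,m.sum(),np.percentile(P[m,2],[10,25,50,75,90]).round(4) if m.any() else"")
E
python3 f.py
```

```text
6.0 [ 3.7 -2.9 -1.8] 0.04485408758587461 [ 0.60997672 -0.16263172  0.17549546]
wrist 0.07 1726 [0.1842 0.1848 0.1852 0.1857 0.1862]
wrist -0.07 356 [0.1238 0.1291 0.1364 0.1436 0.1487]
side 0.07 70 [0.1238 0.1333 0.1483 0.1837 0.1853]
side -0.07 74 [0.1295 0.1386 0.1549 0.1935 0.1952]
scene 0.07 117 [0.1246 0.1395 0.1559 0.1841 0.1857]
scene -0.07 57 [0.1253 0.1315 0.141  0.1514 0.1561]
```

The wrist depth puts the floor at 0.1852, so the joint is at 0.050 and the grip has not slipped. Another 13 mm takes it past the 0.061 catch.

Call:
servo_tool(
  deltas=[0,0,0,0,0,3,-0.6,0,0,0,0,0,6,-0.6,0,0,0,0,0,9,-0.6,0,0,0,0,0,11,-0.6,0,0,0,0,0,13,-0.6,0,0,0,0,0,13.5,-0.6,0,0,0,0,0,13.5,-0.6,0,0,0,0,0,13.5,-0.6],
)

```text
clock: 6.95
eef_pos: [0.6099, -0.1626, 0.1882]
tool_rot: [[-0.757, 0.653, 0.002], [0.653, 0.757, -0.001], [-0.002, 0.0, -1.0]]
contact_force: [5.5, -4.4, -6.6]
grip_width: 0.0453
grip_force: 62.8
```

```bash
python3 f.py|head -2
```

```text
6.95 [ 5.5 -4.4 -6.6] 0.045253782303238455 [ 0.6099459  -0.16261549  0.18820589]
wrist 0.07 1656 [0.1965 0.1974 0.1979 0.1983 0.1986]
```

Call:
servo_tool(
  deltas=[0,0,0,0,0,-1,-0.6,0,0,0,0,0,-2,-0.6,0,0,0,0,0,-3,-0.6,0,0,0,0,0,-3,-0.6,0,0,0,0,0,-3,-0.2,0,0,0,0,0,-3,0.2,0,0,0,0,0,-3,0.6,0,0,0,0,0,-3,0.8],
)

```text
clock: 7.9
eef_pos: [0.609, -0.1616, 0.1858]
tool_rot: [[-0.757, 0.653, -0.001], [0.653, 0.757, 0.001], [0.001, -0.0, -1.0]]
contact_force: [-0.2, 0.6, 0.3]
grip_width: 0.0763
grip_force: 0.0
```

Call:
servo_tool(
  deltas=[0,0,0,0,0,0,0.8,0,0,0,0,0,0,0.8,0,0,0,0,0,10,0.8,0,0,0,0,0,30,0.8,0,0,0,0,0,55,0.8,0,0,0,0,0,80,0.8,0,0,0,0,0,105,0.8,0,0,0,0,0,110,0.8],
)

```text
clock: 8.7
eef_pos: [0.6108, -0.1627, 0.3007]
tool_rot: [[-0.757, 0.653, 0.007], [0.653, 0.757, -0.003], [-0.007, 0.002, -1.0]]
contact_force: [-0.7, 0.3, 0.8]
grip_width: 0.077
grip_force: 0.0
```

```bash
python3 f.py
python3 - <<'E'
from h import *
for n in("side",):
    p,d=camera(n)
    for r in regions_of(n,"bar"):
        Q,_,_=pts(n,d,r["region"])
        if np.hypot(*(np.median(Q,0)[:2]-[.525,.21]))>.06: continue
        q=Q[(Q[:,2]>.014)][:,:2].astype(np.float32); print(n,"bar top",cv2.minAreaRect(q*1000))
E
```

```text
8.7 [-0.7  0.3  0.8] 0.07704604671088618 [ 0.61078962 -0.16265726  0.30066179]
wrist 0.07 539 [0.193  0.1934 0.1939 0.1943 0.1948]
wrist -0.07 615 [0.1477 0.1934 0.1941 0.1947 0.1951]
side 0.07 85 [0.1257 0.1389 0.1523 0.191  0.1945]
side -0.07 79 [0.1291 0.1393 0.1531 0.1934 0.1946]
scene 0.07 135 [0.1243 0.141  0.1593 0.1932 0.195 ]
scene -0.07 110 [0.1286 0.1412 0.1607 0.1887 0.195 ]
side bar top ((522.8106689453125, 213.94650268554688), (18.363492965698242, 197.89767456054688), 44.408565521240234)
```

The forks are level (0.1939 and 0.1941). Next is the bar.

Call:
servo_tool(
  deltas=[0,0,0,-9,40,0,1,0,0,-1,-20,85,0,1,0,0,-2,-31,133,0,1,0,0,-3,-42,181,0,1,0,0,-4,-53,230,0,1,0,0,-4.4,-64,278,-30,1,0,0,-4.4,-75,326,-70,1,0,0,-4.4,-86,374,-115,1],
)

```text
clock: 9.75
eef_pos: [0.5284, 0.186, 0.204]
tool_rot: [[-0.705, 0.709, -0.001], [0.709, 0.705, -0.0], [0.0, -0.0, -1.0]]
contact_force: [0.9, 0.2, -0.3]
grip_width: 0.0855
grip_force: 0.0
```

Call:
servo_tool(
  deltas=[0,0,0,0,0,0,1,0,0,0,0,0,0,1,0,0,0,0,0,0,1,0,0,0,0,0,0,1,0,0,0,0,0,0,1,0,0,0,0,0,0,1,0,0,0,0,0,0,1,0,0,0,0,0,0,1],
)

```text
clock: 10.55
eef_pos: [0.5297, 0.1841, 0.206]
tool_rot: [[-0.704, 0.71, 0.0], [0.71, 0.704, 0.0], [-0.0, 0.0, -1.0]]
contact_force: [-0.4, 0.3, 0.7]
grip_width: 0.0855
grip_force: 0.0
```

Run:
```python
from h import *
p,d=camera("wrist");save("w3",p);P,u,v=pts("wrist",d)
m=(np.hypot(P[:,0]-.5245,P[:,1]-.2115)<.14)&(P[:,2]>.013)&(P[:,2]<.024)
print(m.sum(),cv2.minAreaRect((P[m][:,:2]*1000).astype(np.float32)))
for r in regions_of("wrist","bar")[:3]:
    Q,a,b=pts("wrist",d,r["region"]);k=Q[:,2]>.014
    print(r["confidence"],r["at"],cv2.minAreaRect((Q[k][:,:2]*1000).astype(np.float32)),np.percentile(Q[:,2],95),a.min(),a.max(),b.min(),b.max())
```

```text
3259 ((503.9303894042969, 222.47296142578125), (93.18916320800781, 230.69142150878906), 68.07066345214844)
0.89 [35.1, 257.2] ((274.7948913574219, -241.23699951171875), (198.4136505126953, 17.523862838745117), 20.269357681274414) 0.020150746610174918 0 73 223 285
0.78 [225.3, 33.0] ((339.47967529296875, 236.34884643554688), (26.552200317382812, 136.03448486328125), 87.21282196044922) 0.027277095001495773 178 268 0 74
0.61 [324.3, 147.9] ((523.5071411132812, 215.51947021484375), (18.4827880859375, 200.0528564453125), 45.020843505859375) 0.020626066029418126 316 336 60 240
```

View pics/w3.png

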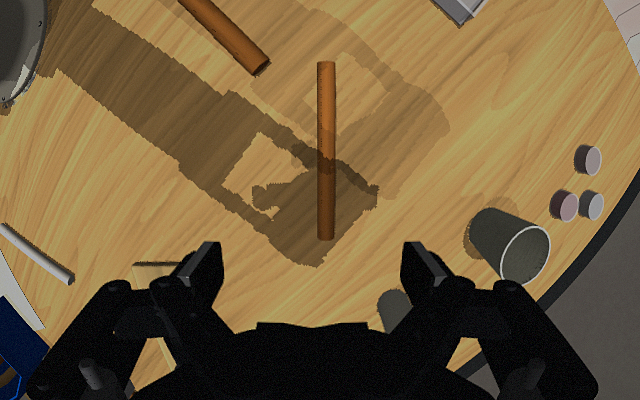

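The bar runs at columns 317 to 336, rows 60 to 240, about 16 mm right of the finger centre line (312). I shift and descend.

Call:
servo_tool(
  deltas=[0,0,0,-3,14,-20,1,0,0,0,-6.7,28.3,-50,1,0,0,0,-6.7,28.3,-80,1,0,0,0,-6.7,28.3,-110,1,0,0,0,-6.7,28.3,-140,1,0,0,0,-6.7,28.3,-160,1,0,0,0,-6.7,28.3,-160,0.6,0,0,0,-6.7,28.3,-160,0.4],
)

```text
clock: 11.45
eef_pos: [0.5231, 0.2127, 0.0462]
tool_rot: [[-0.705, 0.709, 0.0], [0.709, 0.705, 0.0], [0.0, 0.0, -1.0]]
contact_force: [0.4, -0.0, 0.2]
grip_width: 0.0604
grip_force: 0.0
```

Run:
```python
from h import *
print(sense()["eef_pos"])
p,d=camera("wrist");save("w4",p);P,u,v=pts("wrist",d)
m=(np.hypot(P[:,0]-.5245,P[:,1]-.2115)<.14)&(P[:,2]>.014)&(P[:,2]<.024)&(abs((P[:,:2]@[.71,.704])-.5215)<.03)
print(m.sum(),cv2.minAreaRect((P[m][:,:2]*1000).astype(np.float32)))
```

```text
[0.52312906 0.2126572  0.04624832]
8399 ((515.270263671875, 224.38404846191406), (19.405193328857422, 174.60287475585938), 45.08961486816406)
```

View pics/w4.png

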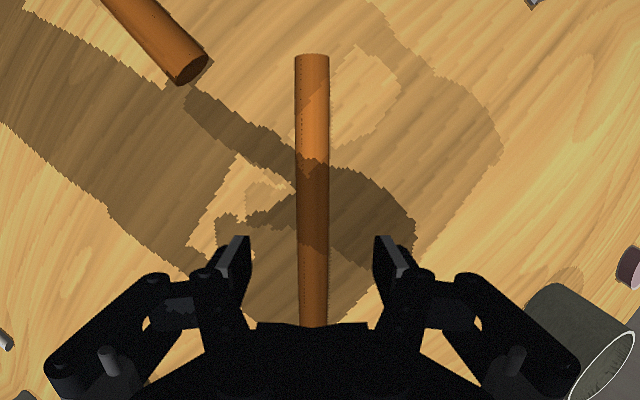

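The bar is centred (columns 295 to 330, fingers mid 312) and parallel to the pads, so I go down and grip.

Call:
servo_tool(
  deltas=[0,0,0,0,0,-15,0.4,0,0,0,0,0,-28,0.4,0,0,0,0,0,-36,0.4,0,0,0,0,0,-40,0.4,0,0,0,0,0,-40,0.1,0,0,0,0,0,-40,-0.3,0,0,0,0,0,-40,-0.8,0,0,0,0,0,-40,-1],
  force=40,
)

```text
clock: 12.3
eef_pos: [0.5236, 0.2127, 0.0066]
tool_rot: [[-0.705, 0.709, 0.001], [0.709, 0.705, 0.0], [-0.001, 0.001, -1.0]]
contact_force: [-0.0, 0.0, 1.5]
grip_width: 0.0183
grip_force: 39.3
```

Call:
servo_tool(
  deltas=[0,0,0,0,0,0,-1,0,0,0,0,0,0,-1,0,0,0,0,0,0,-1,0,0,0,0,0,10,-1,0,0,0,0,0,40,-1,0,0,0,0,0,80,-1,0,0,0,0,0,120,-1,0,0,0,0,0,150,-1],
)

```text
clock: 13.1
eef_pos: [0.5232, 0.2127, 0.1587]
tool_rot: [[-0.705, 0.709, 0.002], [0.709, 0.705, 0.0], [-0.001, 0.002, -1.0]]
contact_force: [-0.2, 1.1, -0.8]
grip_width: 0.0183
grip_force: 39.2
```

Call:
servo_tool(
  deltas=[0,0,0,0,0,40,-1,0,0,0,2,-20,85,-1,0,0,0.5,5,-60,120,-1,0,0,1,9,-100,130,-1,0,0,1.5,13,-140,130,-1,0,0,2,17,-180,130,-1,0,0,3,21,-220,130,-1,0,0,3.5,25,-255,130,-1],
)

```text
clock: 13.9
eef_pos: [0.5473, -0.0442, 0.2859]
tool_rot: [[-0.747, 0.665, -0.001], [0.665, 0.747, 0.0], [0.001, -0.0, -1.0]]
contact_force: [0.5, 0.2, -0.5]
grip_width: 0.0184
grip_force: 39.2
```

Call:
servo_tool(
  deltas=[0,0,0.5,4,-35,0,-1,0,0,1,8.6,-65,0,-1,0,0,1,8.6,-74.5,0,-1,0,0,1,8.6,-74.5,0,-1,0,0,1,8.6,-74.5,0,-1,0,0,1,8.6,-74.5,0,-1,0,0,1,8.6,-74.5,0,-1,0,0,1,8.6,-74.5,0,-1],
)

```text
clock: 14.7
eef_pos: [0.5566, -0.1161, 0.286]
tool_rot: [[-0.759, 0.651, 0.0], [0.651, 0.759, -0.0], [-0.0, 0.0, -1.0]]
contact_force: [-0.2, 0.1, -0.5]
grip_width: 0.0185
grip_force: 39.2
```

```bash
cat > b.py <<'E'
from h import *
s=sense();print(s["clock"],np.round(s["contact_force"],1),s["grip_width"],np.round(s["eef_pos"],4),np.degrees(np.arctan2(s["tool_rot"][1][1],s["tool_rot"][0][1])))
R=np.array([[.757,.653],[-.653,.757]]);o=np.array([.557,-.1169])
for n in("scene","side"):
    p,d=camera(n);save("end_"+n,p)
    for r in regions_of(n,"bar"):
        Q,_,_=pts(n,d,r["region"])
        if np.median(Q[:,2])<.1: continue
        L=np.c_[(Q[:,:2]-o)@R,Q[:,2]]
        k=Q[:,2]>np.percentile(Q[:,2],97)-.007
        print(n,r["confidence"],"x ends",np.percentile(L[:,0],[1,99]).round(4),"z top",np.percentile(L[:,2],95).round(4),cv2.minAreaRect((L[k][:,:2]*1000).astype(np.float32)),"z slope",np.polyfit(L[k][:,0],L[k][:,2],1).round(4),"y fit",np.polyfit(L[k][:,0],L[k][:,1],1).round(4))
E
python3 b.py
```

```text
14.7 [-0.2  0.1 -0.5] 0.018484886729405937 [ 0.5566 -0.1161  0.286 ] 49.3713125903726
scene 0.54 x ends [-0.0943  0.0997] z top 0.3 ((-0.00194549560546875, -1.3088150024414062), (20.684751510620117, 200.64173889160156), 89.005859375) z slope [-0.0022  0.2978] y fit [ 0.0048 -0.0005]
side 0.8 x ends [-0.1017  0.2758] z top 0.2991 ((-1.9508285522460938, 0.6622161865234375), (200.053955078125, 20.319875717163086), 0.39740073680877686) z slope [-0.004   0.2964] y fit [0.0199 0.0044]
```

The bar is level, aligned and centred over the forks, so I lower it.

Call:
servo_tool(
  deltas=[0,0,0,0,-0.5,-15,-1,0,0,0,0,-0.5,-35,-1,0,0,0,0,-0.5,-50,-1,0,0,0,0,-0.5,-60,-1,0,0,0,0,-0.5,-68,-1,0,0,0,0,-0.5,-74,-1,0,0,0,0,-0.5,-79,-1,0,0,0,0,-0.5,-83,-1],
)

```text
clock: 15.7
eef_pos: [0.5568, -0.1175, 0.2029]
tool_rot: [[-0.758, 0.652, 0.001], [0.652, 0.758, -0.0], [-0.001, 0.0, -1.0]]
contact_force: [0.3, -0.2, -0.7]
grip_width: 0.0181
grip_force: 39.2
```

Call:
servo_tool(
  deltas=[0,0,0,0,0,0,-1,0,0,0,0,0,-0.5,-1,0,0,0,0,0,-0.5,-1,0,0,0,0,0,-0.5,-1,0,0,0,0,0,-0.5,-1,0,0,0,0,0,-0.5,-1,0,0,0,0,0,-0.5,-1,0,0,0,0,0,-0.5,-1],
)

```text
clock: 16.5
eef_pos: [0.5565, -0.1174, 0.2024]
tool_rot: [[-0.758, 0.652, 0.0], [0.652, 0.758, -0.0], [-0.0, -0.0, -1.0]]
contact_force: [-0.2, -0.4, -1.3]
grip_width: 0.0184
grip_force: 39.2
```

```bash
python3 b.py
```

```text
16.5 [-0.2 -0.4 -1.3] 0.01838078160204533 [ 0.5565 -0.1174  0.2024] 49.3054319770697
scene 0.81 x ends [-0.0938  0.1004] z top 0.2162 ((0.22760009765625, -1.7440080642700195), (200.7553253173828, 17.64762306213379), 0.472677618265152) z slope [-0.0033  0.2136] y fit [ 0.0093 -0.0017]
side 0.74 x ends [-0.1006  0.0964] z top 0.2161 ((-1.0747451782226562, 2.525820732116699), (200.96229553222656, 23.606128692626953), 0.7142781615257263) z slope [-0.0067  0.213 ] y fit [0.0293 0.004 ]
```

Call:
servo_tool(
  deltas=[0,0,0,0,0,-0.5,-0.8,0,0,0,0,0,-0.5,-0.5,0,0,0,0,0,-0.5,-0.2,0,0,0,0,0,-0.5,0.1,0,0,0,0,0,-0.5,0.3,0,0,0,0,0,-0.5,0.3,0,0,0,0,0,-0.5,0.3,0,0,0,0,0,-0.5,0.3],
)

```text
clock: 17.5
eef_pos: [0.5565, -0.1174, 0.2019]
tool_rot: [[-0.758, 0.652, 0.0], [0.652, 0.758, -0.0], [-0.0, -0.0, -1.0]]
contact_force: [-0.9, -0.7, 0.3]
grip_width: 0.0554
grip_force: 0.0
```

Call:
servo_tool(
  deltas=[0,0,0,0,0,5,0.3,0,0,0,0,0,20,0.3,0,0,0,0,0,40,0.3,0,0,0,0,0,65,0.3,0,0,0,0,0,90,0.3,0,0,0,0,0,110,0.3,0,0,0,0,0,120,0.3,0,0,0,0,0,120,0.3],
)

```text
clock: 18.3
eef_pos: [0.5574, -0.1178, 0.3244]
tool_rot: [[-0.758, 0.652, 0.004], [0.652, 0.758, -0.002], [-0.004, 0.001, -1.0]]
contact_force: [-0.9, -0.3, -0.5]
grip_width: 0.0555
grip_force: 0.0
```

```bash
python3 b.py; python3 f.py|grep wrist
```

```text
18.3 [-0.9 -0.3 -0.5] 0.05551543739583948 [ 0.5574 -0.1178  0.3244] 49.30824130086948
scene 0.66 x ends [-0.0979  0.0997] z top 0.2156 ((-0.7693405151367188, -1.1790523529052734), (17.71698760986328, 200.08901977539062), 89.63404846191406) z slope [-0.002  0.213] y fit [ 0.01  -0.002]
side 0.92 x ends [-0.1005  0.2325] z top 0.2154 ((-0.3085784912109375, 5.141253471374512), (200.72853088378906, 27.80668830871582), 0.8627151846885681) z slope [-0.0006  0.2128] y fit [0.0081 0.003 ]
wrist 0.07 384 [0.1965 0.2121 0.214  0.2148 0.2153]
wrist -0.07 555 [0.1958 0.2109 0.2138 0.2148 0.2154]
```

View pics/end_side.png

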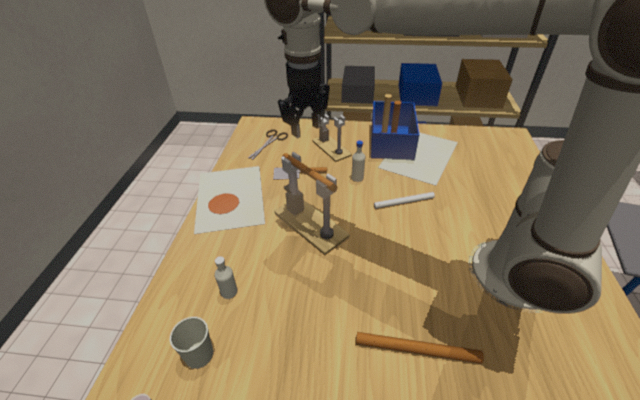

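The bar lies in both forks from (285,157) to (333,185), level and centred. The arm is clear and the bystanders have not moved.

```bash
python3 -c "
from cell import *
print(close_job())"
```

```text
the job is handed in; nothing more can be done
None
```

The ratchet fork was raised four clicks to the level notch (0.060 m) and released, the bar lies centred in both forks with the gripper clear, and the job was handed in at about 18 s; the hand-in reported no verdict.

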